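Present the hidden filter plate

ROBOT

A 6-joint arm with a two-finger parallel gripper is mounted at the origin on a cart in front of the work surface, level with it; the furniture and walls round the work are solid. World frame = base frame: x ahead of the robot, y to its left, z up, the work surface at z = 0. Lengths are in m, angles in degrees, forces in N, time in s.
With the tool pointing down it reaches from about 0.25 to 0.725 m from the base axis. Payload 9.7 kg.
Tool frame: the origin (TCP) lies midway between the tips of the shut fingers; the grasp point (between the pads) lies 19 mm behind it; z points along the fingers, y is the direction in which the jaws open and shut (so a half turn about z gives the same grasp; the last joint's range is limited). The gripper opens to 85 mm and grips with 20 to 120 N. Pads are 22 mm wide; open, the fingers measure 114 mm over their backs; the gripper's body (76 mm by 85 mm) begins 54 mm behind the grasp point. The pads swing forward as they close: fully open they stand 13 mm farther back than shut.
Start: joints at [-68.239, 4.979, 10.078, 95.1, 0, 90], TCP at [0.204, -0.511, 0.231] pointing down, gripper open.
Joint ranges: [-179.16, 179.16], [-48.56, 103.87], [-65.8, 70.77], [-126.05, 130.52], [-82.76, 87.17], [-180, 180]. Speed limits (degrees/s): [127.2, 127.2, 147.25, 180, 180, 180].

INTERFACE

Orientations are given as [roll, pitch, yaw] about the fixed x, y, z axes, in that order (R = Rz(yaw) Ry(pitch) Rx(roll)).
In Python, from workcell import get_obs, camera, get_calibration, job_done gives the robot as it stands.
- The arm moves only by the tool play_rows, never from a script. Its argument "commands" is text: rows parted by semicolons, each of 5 numbers parted by spaces: the opening, from 0 (shut) to 1 (fully open), then the shift along the world's x, y, z in mm, then the turn about the world's z in degrees. A call has 1 to 10 rows; each row is the pose to reach, as a shift and turn from the pose commanded when the call began; what a row does not reach only later rows make up. A row lasts 1/12 s, in which the tool goes at most 41.7 mm and 7.16 degrees, less where a joint would pass 70% of its speed; a pose out of reach is approached as far as the arm can. A call with a gripper value outside its range is refused whole. The fingers move at their own pace and stop on an object; "force" is the grip in N (left out, the last holds). Time passes only in rows, so rows that repeat a pose let the fingers close. It gives the time, the measured TCP pose, the force and the opening at its end, in the units of the state.
- get_obs(): the state, without advancing time (a new reading comes with each control period).
- camera(name): name is "side" or "top" or "wrist"; returns the picture (400x640x3 uint8, red, green, blue); there is no depth.
- get_calibration(name): a dict with "fx", "fy", "cx", "cy" (pixels), "eye" and "attitude" of the camera in the world; the wrist camera has in their place "mount" (4x4, takes a point from camera to tool coordinates, whose origin is the TCP and whose axes are the flange's). Camera axes: x right, y down, z forward; pixel columns grow to the right and rows downward; lengths in m; the calibration is good to about 2 mm. A picture is of the moment at which its call begins: read the wrist's pose just before it. get_calibration takes no time and is no camera call.
- job_done(): hands the job in, once; it reports no verdict.
The state is a dict: "time": time; "q": joint angles; "qd": joint speeds; "joint_efforts": joint torques, N m; "ee_pos": TCP position; "tcp_rot": TCP orientation; "wrist_force": force on the tool from outside, world axes, zero at the start; "torque": the same for the moment, N m; "opening": finger opening in m.
Only numpy, scipy, OpenCV 4.12 (cv2) and the standard library are available. Lean on these libraries where they do the work, as an engineer would, in place of code of your own. Each camera call takes 0.05 s, during which the arm holds its last target.

TASK

Lift the cover flap of the filter housing until it stands open upright or beyond, then draw the screened filter plate (the one with the wide tab) up out of its slot and present it for inspection: finish while holding it still, hanging upright with its tab up, clear above the middle of the steel tray and lined up with the tray's long sides. Leave the flap open and the blank plate (narrow tab) in its slot, disturb none of the other things on the bench, and do not let go of the filter plate: the job ends with it in the gripper.

Things in the scene. Friction and masses are not known exactly. Their poses are not given: they have to be found in the camera images.
- housing: Grey open-topped metal housing fixed to the bench, 120 (x) x 104 (y) x 50 mm; origin: centre of its underside; x points from its bar side (robot side at yaw 0) to its hinge side, z up. Two guide slots across it (along y) at x = -40 and +5 mm each hold one plate on edge, 1 mm play per face, its lower edge 5 mm above the bench; rim at 50 mm. Which plate is in which slot varies.
- flap (a joint): Angle of the grey hood-shaped cover flap (120 x 104 mm, 32 mm deep, 0.12 kg) that covers the housing and hides the plates; rad: 0 shut, grows as its bar side is lifted, 1.57 upright, 2.0 the stop. It starts shut or up to 0.1 ajar. The hinge is stiff (friction about 0.09 N m): the flap stays about where it is left.
- flap_hinge (a point): Middle of the flap's hinge line, which runs along the housing's y, 60 mm on the +x side of the housing's centre and 50 mm above the bench. Its axes are those of the housing, turned about y with the flap.
- flap_bar (a point): Centre of the flap's lifting bar: round steel, 10 mm thick, parallel to the hinge, 72 mm free length, 31 mm gap to the flap's front wall. In the flap's frame (axes as flap_hinge) it lies at x = -156, z = +16 mm from the hinge: shut, it is 66 mm above the bench. It can be pinched from above, fingers before and behind it, and turns between the fingers as the flap swings.
- filter_tab (a point): Centre of the filter plate's tab, 58 mm above its lower edge. Plate: steel frame with open wire screen, 88 (y) x 46 high (z) x 5 mm thick (x), 0.06 to 0.13 kg; on its top edge a black tab 42 wide, 24 high, 8 mm thick. z points up to the tab. In its slot the tab's top is 75 mm above the bench, 25 mm above the rim.
- filter_edge (a point): Middle of the lower edge of the filter plate, 58 mm under filter_tab; same axes.
- blank_tab (a point): Centre of the grip tab of the blank plate: solid steel sheet of the same 88 x 46 x 5 mm without a screen, told apart by its narrow black tab, 16 mm wide, 24 mm high, 8 mm thick. It stays in its slot. This point is half-way up the tab; axes as for the filter plate.
- steel_tray: Shallow steel tray fixed to the bench, 130 mm (its x) by 230 mm (its y, the long sides), rim 20 mm high; origin at the centre of its underside, z up. A fixed lamp bar hangs over the bench beyond the tray, its underside 0.48 m above the bench, over x = 0.58 to 0.64 m and every y below 0.05 m: keep a raised wrist on the robot's side of it.
- timer: Small white timer box, 62 x 62 x 22 mm, loose bystander; origin at the centre of its underside.
- loupe: Black cylindrical loupe, 39 mm in diameter, 37 mm high, loose bystander; origin at the centre of its underside.
- label_roll: Roll of white labels lying flat, 59 mm across, 30 mm high, loose bystander; origin at the centre of its underside.
- spare_cap: White screw cap with a nozzle, 38 mm across, 34 mm high, loose bystander; origin at the centre of its underside.

How it is judged:
By the outcome, as a careful person would: the job done as asked, in the order asked, and still so for the second after the job is handed in, while the arm keeps its last pose, push and grip.
It also fails if it takes over 64 s, if anything falls off the work surface, if the arm or the gripper's body presses on something with over 40 N, if the wrist force passes 120 N, or if a joint passes its speed limit or range.

## Working session

There is one attempt and no reset: what is moved stays moved. The work goes in short steps, Python scripts to look and compute and a tool call to move; the robot and the scene stay as the last step left them, time stands still between calls to the robot, and variables do not carry over. Pictures are saved under pics/ and viewed, and the job is handed in when it is done.

Besides the shell and the picture viewer there is one more tool, called after "Call:" as name(argument=value, ...) on one line, values as JSON. play_rows: Moves the arm, as the interface text tells. Its arguments: {"type":"object","properties":{"commands":{"type":"string"},"force":{"type":"number"}},"required":["commands"]}

```bash
mkdir -p pics; ls; python3 - <<'E'
from workcell import *
import cv2
print(get_obs())
for n in ["side","top","wrist"]:
    print(n,get_calibration(n))
    cv2.imwrite(f"pics/{n}0.png",camera(n)[:,:,::-1])
E
```

```text
pics
{'time': 0.0, 'q': array([-6.82383235e+01,  5.01175287e+00,  1.00338559e+01,  9.51005675e+01,
       -9.75660152e-04,  9.00013191e+01]), 'qd': array([-0.12439471,  0.071461  , -0.03079759, -0.15525556,  0.02714824,
       -0.06706764]), 'joint_efforts': array([-3.10935811e-04, -5.20388675e+01,  4.64800429e+01,  1.66879501e-02,
        7.52801247e-05, -1.93458681e-05]), 'ee_pos': array([ 0.20381728, -0.51058279,  0.23057146]), 'tcp_rot': array([-1.79921536e+02,  9.77465730e-04,  2.17603587e+01]), 'wrist_force': array([ 1.02758057, -0.2637973 , -0.31979662]), 'torque': array([ 0.00610408,  0.02041878, -0.00817069]), 'opening': 0.08538937882887006}
side {'fx': 467.5152214040744, 'fy': 467.5152214040744, 'cx': 323.01067373261196, 'cy': 203.87689134545377, 'eye': array([0.31097661, 1.07644964, 0.58468073]), 'attitude': array([-115.07551735,    1.49902168, -165.84356359])}
top {'fx': 394.57474027093906, 'fy': 394.57474027093906, 'cx': 321.1697408591755, 'cy': 198.5159747555802, 'eye': array([0.43626752, 0.07509611, 1.06227252]), 'attitude': array([-172.22029494,   -2.00164573,  -88.37511028])}
wrist {'fx': 298.3111299060977, 'fy': 298.3111299060977, 'cx': 313.9978720792503, 'cy': 198.621332919124, 'mount': array([[ 4.35081573e-04, -9.65056943e-01, -2.62039898e-01,
         6.61295141e-02],
       [ 9.99999086e-01,  8.43777027e-05,  1.34961084e-03,
         4.92145857e-04],
       [-1.28034099e-03, -2.62040246e-01,  9.65056097e-01,
        -1.43319485e-01],
       [ 0.00000000e+00,  0.00000000e+00,  0.00000000e+00,
         1.00000000e+00]])}
```

View pics/top0.png

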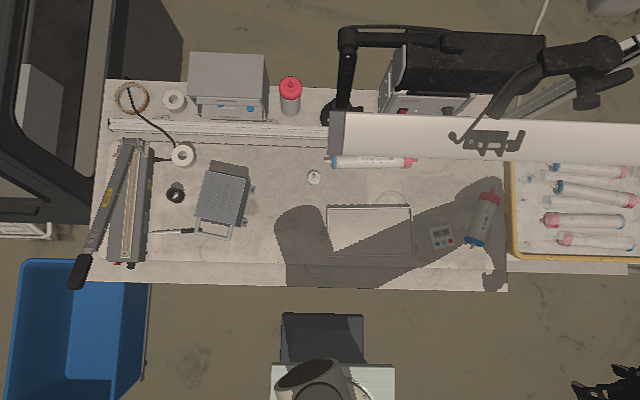

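View pics/side0.png

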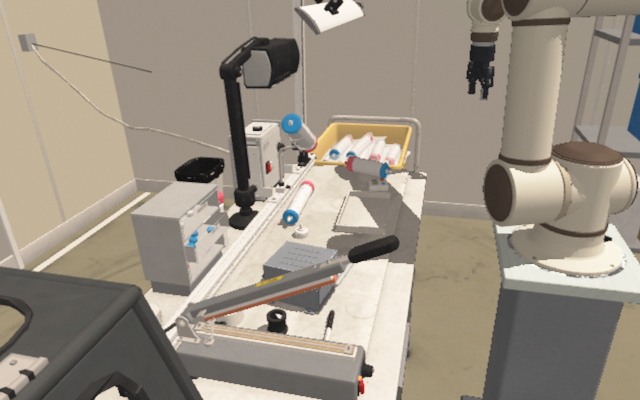

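View pics/wrist0.png

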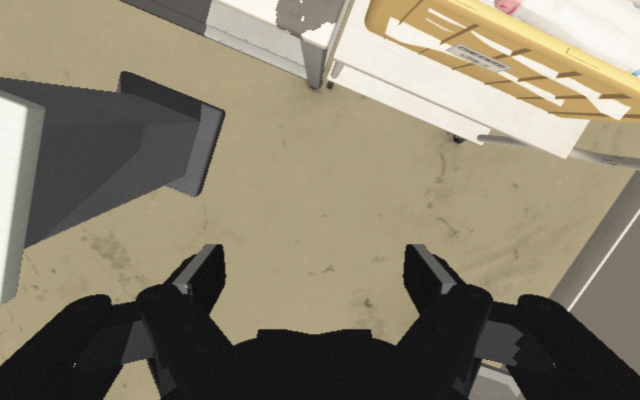

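The top view shows the housing at about (222,200), its bar toward the robot at about (213,233), and the tray at about (370,229). I'll enlarge these next.

```bash
cat > h.py <<'E'
from workcell import *
import numpy as np, cv2
from scipy.spatial.transform import Rotation as R
def pose(n,obs=None):
    c=get_calibration(n)
    K=np.array([[c['fx'],0,c['cx']],[0,c['fy'],c['cy']],[0,0,1]])
    if n=='wrist':
        T=np.eye(4);T[:3,:3]=R.from_euler('xyz',obs['tcp_rot'],degrees=True).as_matrix();T[:3,3]=obs['ee_pos']
        T=T@np.array(c['mount']);return K,T[:3,:3],T[:3,3]
    return K,R.from_euler('xyz',c['attitude'],degrees=True).as_matrix(),np.array(c['eye'])
def back(n,px,z,obs=None):
    K,A,e=pose(n,obs);out=[]
    for p in px:
        d=A@np.linalg.inv(K)@np.array([p[0],p[1],1.]);out.append(e+d*(z-e[2])/d[2])
    return np.array(out)
def proj(n,P,obs=None):
    K,A,e=pose(n,obs);p=(np.atleast_2d(P)-e)@A@K.T;return p[:,:2]/p[:,2:]
def snap(n,f,crop=None,s=1):
    o=get_obs();im=camera(n)[:,:,::-1];cv2.imwrite('pics/raw_'+f+'.png',im);np.save('pics/obs_'+f,o,allow_pickle=True)
    zoom('raw_'+f,f,crop,s);return o
def zoom(src,f,crop,s):
    im=cv2.imread(f'pics/{src}.png')
    if crop: im=im[crop[1]:crop[3],crop[0]:crop[2]]
    cv2.imwrite(f'pics/{f}.png',cv2.resize(im,None,fx=s,fy=s,interpolation=cv2.INTER_CUBIC))
def ld(f): return np.load(f'pics/obs_{f}.npy',allow_pickle=True).item()
E
python3 - <<'E'
from h import *
zoom('top0','topz',(150,150,270,250),6)
zoom('top0','topt',(310,190,430,270),6)
zoom('side0','sidez',(240,230,360,340),5)
E
```

```text
(no output)
```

View pics/topz.png

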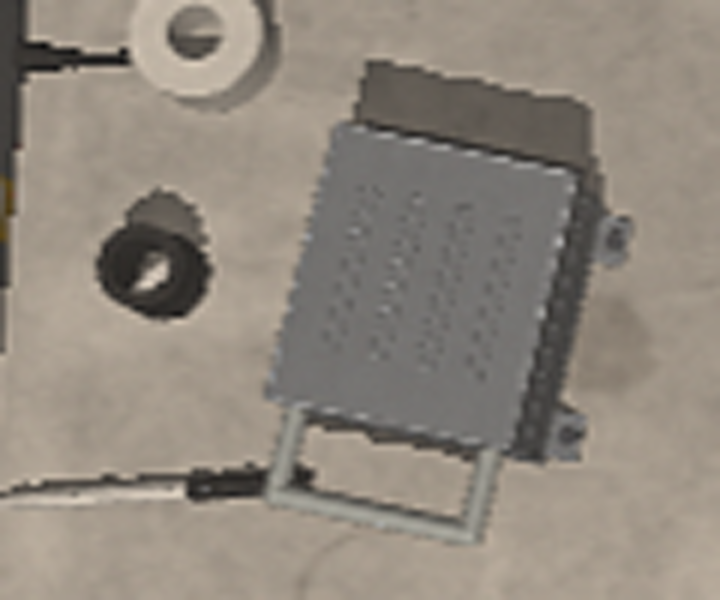

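View pics/topt.png

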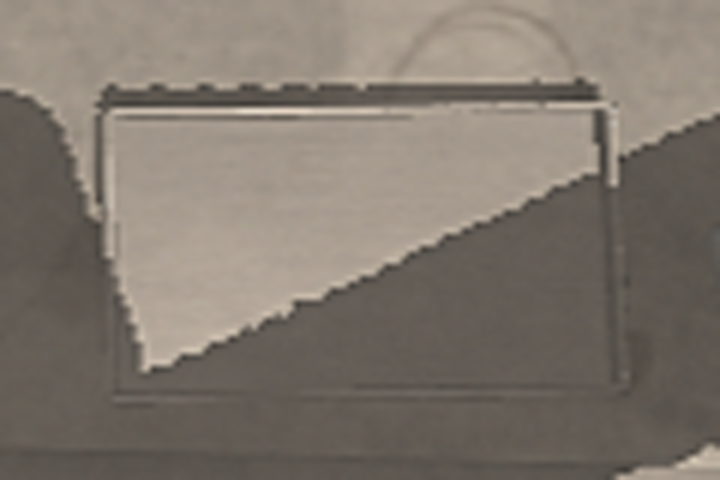

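View pics/sidez.png

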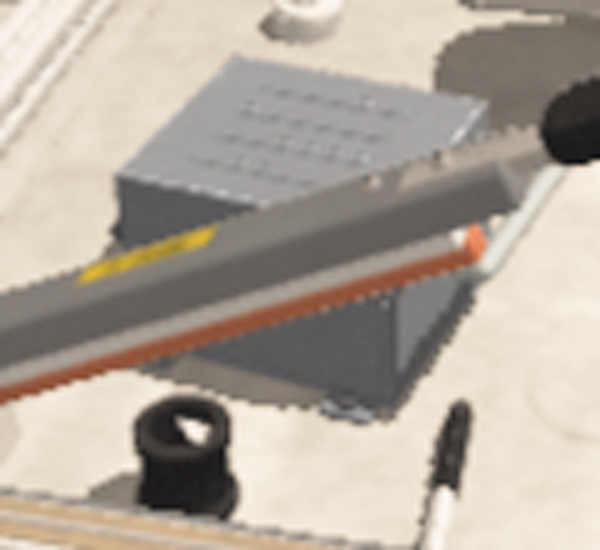

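```bash
python3 - <<'E'
from h import *
from scipy.optimize import least_squares
F=np.array([[0,.052,.032],[0,-.052,.032],[-.12,.052,.032],[-.12,-.052,.032],[-.156,0,.021]])
px=np.array([[342,122],[578,170],[268,398],[502,450],[376,511]])/6+[150,150]-0.4
def model(p):
    a=p[3];M=R.from_euler('y',a).as_matrix()
    P=F@M.T+[.06,0,.05]   # lift of -x side => +rot about y
    return P@R.from_euler('z',p[2]).as_matrix().T+[p[0],p[1],0]
f=lambda p:(proj('top',model(p))-px).ravel()
s=least_squares(f,[.45,.35,-.2,.0]);print(s.x,np.degrees(s.x[2]),f(s.x).round(2))
s2=least_squares(lambda q:f([*q,0.]),[.45,.35,-.2]);print(s2.x,np.degrees(s2.x[2]),f([*s2.x,0]).round(2))
for p in (s.x,[*s2.x,0]):
    M=R.from_euler('z',p[2]).as_matrix()@R.from_euler('y',p[3]).as_matrix()
    hz=np.array([p[0],p[1],0])+R.from_euler('z',p[2]).as_matrix()@[.06,0,.05]
    print('bar',hz+M@[-.156,0,.016],'hinge',hz)
    print('side proj corners',(proj('side',model(p))-[240,230])*5)
t=np.array([[107,106],[612,106],[118,396],[625,388]])/6+[310,190]-.4
b=back('top',t,.02);print(b,b.mean(0))
E
```

```text
[ 0.56859051  0.29645091 -0.19328202 -0.05025993] -11.074243739559675 [-0.82 -0.77  0.29  0.46 -0.46 -0.13  1.44  0.52 -0.45 -0.12]
[ 0.56701559  0.29591646 -0.18489597] -10.59375884172895 [-0.73 -0.64  0.47  0.26 -0.67 -0.07  1.57  0.29 -0.63  0.11]
bar [0.47378259 0.31500723 0.05814255] hinge [0.62747326 0.28492607 0.05      ]
side proj corners [[113.48823619 170.18375322]
 [239.94516971  51.55988057]
 [382.85456857 249.68085814]
 [491.75528425 118.70065926]
 [521.72163248 227.62412005]]
bar [0.47265188 0.31356551 0.066     ] hinge [0.62599292 0.2848858  0.05      ]
side proj corners [[114.49415875 169.83637085]
 [239.10077317  50.88217531]
 [384.86809587 234.75239843]
 [491.85623666 104.43551215]
 [524.55141625 209.06852237]]
[[ 0.55678669  0.02538838  0.02      ]
 [ 0.56409328 -0.20042907  0.02      ]
 [ 0.42966645  0.01724944  0.02      ]
 [ 0.43941635 -0.2058283   0.02      ]] [ 0.49749069 -0.09090489  0.02      ]
```

Call:
play_rows(commands="0.35 10 30 0 2; 0.35 22 66 0 6; 0.35 35 106 0 10; 0.35 48 146 0 15; 0.35 60 186 0 20; 0.35 73 226 0 25; 0.35 86 265 0 30; 0.35 99 304 0 35; 0.35 112 343 0 40; 0.35 125 382 0 45", force=40)

```text
time: 0.98
ee_pos: [0.3288, -0.1269, 0.2313]
tcp_rot: [180.0, -0.0, 67.0]
wrist_force: [1.5, -0.4, 0.6]
opening: 0.0295
```

Call:
play_rows(commands="0.35 13 39 0 2; 0.35 25 78 0 4; 0.35 38 117 0 6; 0.35 51 156 0 8; 0.35 64 195 0 10; 0.35 77 234 0 12; 0.35 90 273 -5 12.6; 0.35 103 312 -10 12.6; 0.35 116 350 -20 12.6; 0.35 125 375 -30 12.6")

```text
time: 1.82
ee_pos: [0.4543, 0.2496, 0.2004]
tcp_rot: [180.0, -0.0, 79.5]
wrist_force: [0.6, -0.2, 0.3]
opening: 0.03
```

Call:
play_rows(commands="0.35 8 25 -10 0; 0.35 15 47 -20 0; 0.35 19 64 -30 0; 0.35 19 67 -30 0; 0.35 19 67 -30 0")

```text
time: 2.23
ee_pos: [0.4724, 0.3137, 0.1701]
tcp_rot: [-179.9, 0.1, 79.4]
wrist_force: [0.1, -0.6, 0.7]
opening: 0.0299
```

```bash
python3 - <<'E'
from h import *
o=snap('wrist','w1');print(o['ee_pos'],o['tcp_rot'],o['wrist_force'],o['opening'],o['q'])
print(proj('wrist',[[.4727,.3136,.066]],o))
E
```

```text
[0.47236676 0.31369861 0.17012486] [-1.79903239e+02  9.60066566e-02  7.94384481e+01] [ 0.08430271 -0.64960637  0.73084985] 0.029890271076836505 [ 3.35888716e+01  6.62680823e+00  5.08527438e+00  8.85947665e+01
 -1.48749494e-03  1.34150506e+02]
[[314.16291906 196.53406272]]
```

View pics/w1.png

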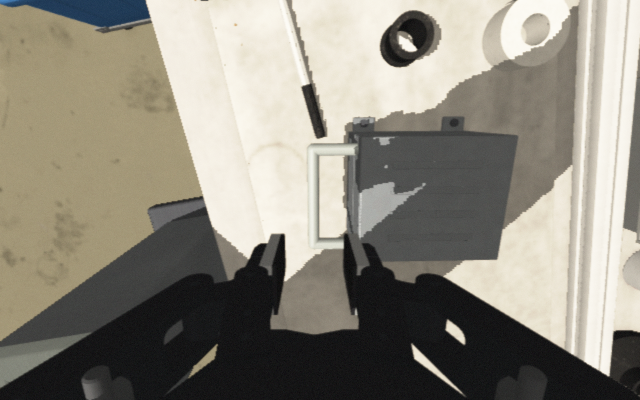

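Call:
play_rows(commands="0.35 0 0 -30 0; 0.35 0 0 -65 0; 0.35 0 0 -95 0; 0.35 0 0 -110 0; 0.35 0 0 -118 0; 0.35 0 0 -118 0; 0.05 0 0 -118 0; 0.05 0 0 -118 0; 0.05 0 0 -118 0; 0.05 0 0 -118 0", force=40)

```text
time: 3.12
ee_pos: [0.4714, 0.3136, 0.0547]
tcp_rot: [-179.8, -0.0, 79.4]
wrist_force: [-11.1, 0.7, 1.6]
opening: 0.0083
```

```bash
python3 - <<'E'
from h import *
o=snap('wrist','w2');print(o['ee_pos'],o['tcp_rot'],o['wrist_force'],o['opening'])
# arc
hz=np.array([.626,.2849]);yaw=np.radians(-10.6);ux=np.array([np.cos(yaw),np.sin(yaw)])
def bar(t): 
    c,s=np.cos(t),np.sin(t); return -.156*c+.016*s,.156*s+.016*c
x0,z0=bar(0)
for d in range(0,111,5):
    x,z=bar(np.radians(d)); r=np.hypot(*(hz+ux*x))
    print(d,(ux*(x-x0)*1000).round(1),round((z-z0)*1000,1),r.round(3))
E
```

```text
[0.47140756 0.31357643 0.05470462] [-1.79840300e+02 -4.61517834e-02  7.94128420e+01] [-11.10362537   0.71938452   1.56350924] 0.008312638714271662
0 [ 0. -0.] 0.0 0.567
5 [ 2.  -0.4] 13.5 0.569
10 [ 5.1 -0.9] 26.8 0.571
15 [ 9.3 -1.7] 39.8 0.574
20 [14.6 -2.7] 52.4 0.578
25 [21.  -3.9] 64.4 0.583
30 [28.4 -5.3] 75.9 0.588
35 [36.8 -6.9] 86.6 0.595
40 [46.  -8.6] 96.5 0.602
45 [ 56.  -10.5] 105.6 0.609
50 [ 66.8 -12.5] 113.8 0.618
55 [ 78.3 -14.6] 121.0 0.627
60 [ 90.3 -16.9] 127.1 0.636
65 [102.8 -19.2] 132.1 0.646
70 [115.7 -21.6] 136.1 0.657
75 [128.8 -24.1] 138.8 0.668
80 [142.2 -26.6] 140.4 0.679
85 [155.6 -29.1] 140.8 0.69
90 [169.1 -31.6] 140.0 0.701
95 [182.4 -34.1] 138.0 0.712
100 [195.5 -36.6] 134.9 0.723
105 [208.2 -39. ] 130.5 0.734
110 [220.6 -41.3] 125.1 0.745
```

View pics/w2.png

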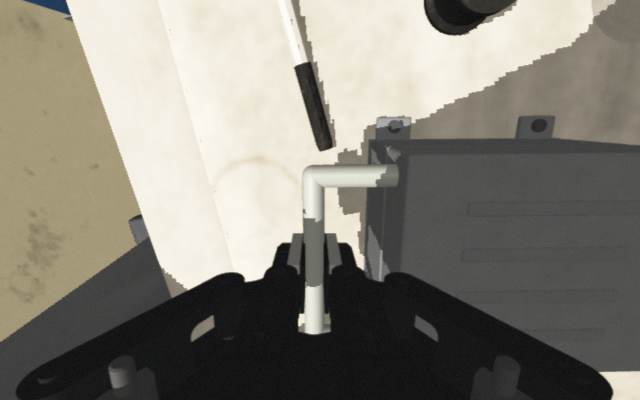

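Call:
play_rows(commands="0.05 1 0 6 0; 0.05 2 -0.4 13.5 0; 0.05 5.1 -0.9 26.8 0; 0.05 9.3 -1.7 39.8 0; 0.05 14.6 -2.7 52.4 0; 0.05 21 -3.9 64.4 0; 0.05 28.4 -5.3 75.9 0; 0.05 36.8 -6.9 86.6 0; 0.05 46 -8.6 96.5 0; 0.05 46 -8.6 96.5 0", force=25)

```text
time: 4.0
ee_pos: [0.5201, 0.3049, 0.1543]
tcp_rot: [179.9, -0.2, 79.4]
wrist_force: [-8.7, -0.2, 7.0]
opening: 0.0084
```

```bash
python3 - <<'E'
from h import *
o=snap('wrist','w3');print(o['ee_pos'],o['tcp_rot'],o['wrist_force'],o['opening'])
E
```

```text
[0.52006594 0.3049348  0.1542897 ] [179.85052078  -0.19799745  79.35708474] [-8.68017459 -0.1603525   7.00240419] 0.008441747754246644
```

View pics/w3.png

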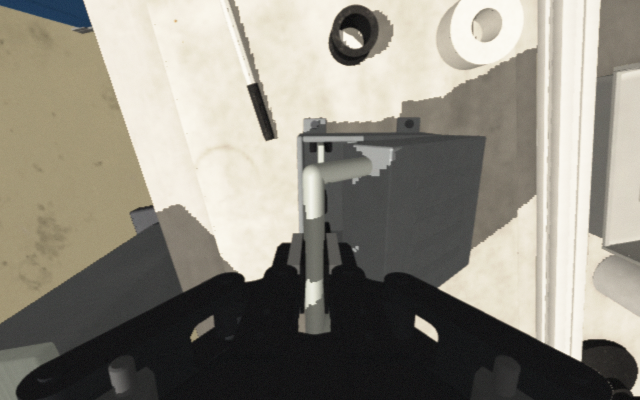

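Call:
play_rows(commands="0.05 10 -1.9 10 0; 0.05 20.8 -3.9 19 0; 0.05 32.3 -6 26 0; 0.05 44.3 -8.3 33 0; 0.05 56.8 -10.6 38 0; 0.05 69.7 -13 42 0; 0.05 69.7 -13 42 0")

```text
time: 4.63
ee_pos: [0.5906, 0.2921, 0.1944]
tcp_rot: [179.8, -0.2, 79.3]
wrist_force: [0.2, 4.5, 4.4]
opening: 0.0082
```

```bash
python3 - <<'E'
from h import *
o=snap('wrist','w4');print(o['ee_pos'],o['tcp_rot'],o['wrist_force'],o['opening'],o['q'])
E
```

```text
[0.59063603 0.29213815 0.19438629] [179.83982411  -0.21687269  79.34130753] [0.19350844 4.51396359 4.38286199] 0.00824744688876177 [2.62844144e+01 1.96723863e+01 2.32165065e+01 9.32857571e+01
 7.70616144e-02 1.26943584e+02]
```

View pics/w4.png

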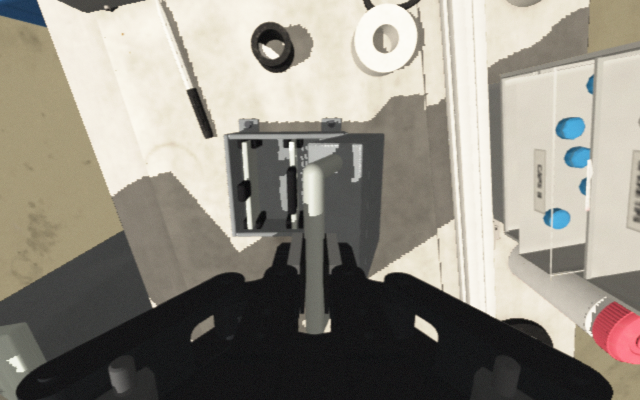

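Call:
play_rows(commands="0.05 13 -2.5 2.7 0; 0.05 26.5 -5 4.3 0; 0.05 40 -7.5 4.7 0; 0.05 53.4 -10 3.9 0; 0.05 66.7 -12.5 1.9 0; 0.05 75 -14 0 0; 0.05 80 -15 -1 0; 0.05 80 -15 -1 0")

```text
time: 5.35
ee_pos: [0.6695, 0.2773, 0.1921]
tcp_rot: [179.9, -0.1, 79.4]
wrist_force: [1.2, 5.1, 2.6]
opening: 0.0083
```

```bash
python3 - <<'E'
from h import *
o=snap('side','s5',(200,180,400,340),4);print(o['ee_pos'],o['tcp_rot'],o['wrist_force'],o['opening'],o['q'])
snap('wrist','w5')
E
```

```text
[0.6694903  0.27732642 0.19208189] [ 1.79877144e+02 -1.43027745e-01  7.93699216e+01] [1.17404483 5.07166981 2.55520628] 0.008335646285671554 [2.24803329e+01 3.04318018e+01 3.74429077e+01 9.68300698e+01
 5.26919148e-02 1.23110648e+02]
```

View pics/s5.png

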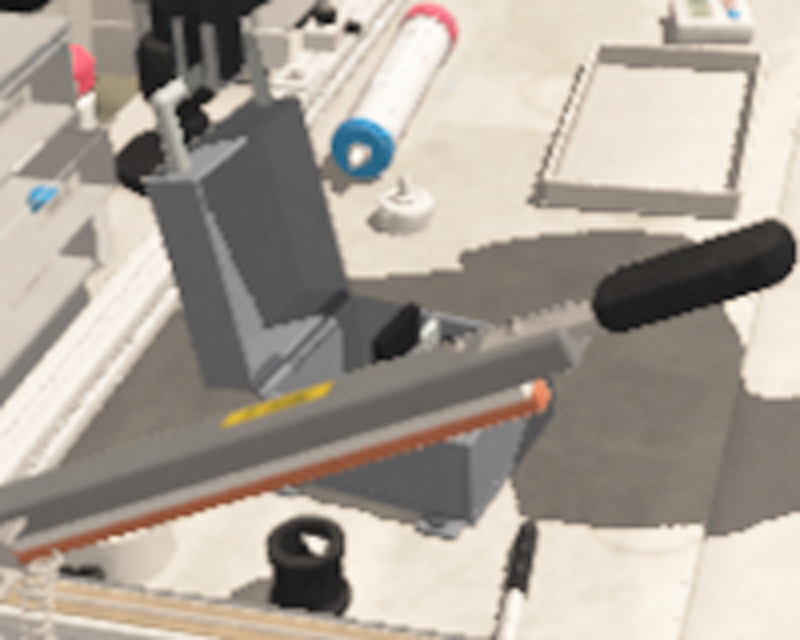

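View pics/w5.png

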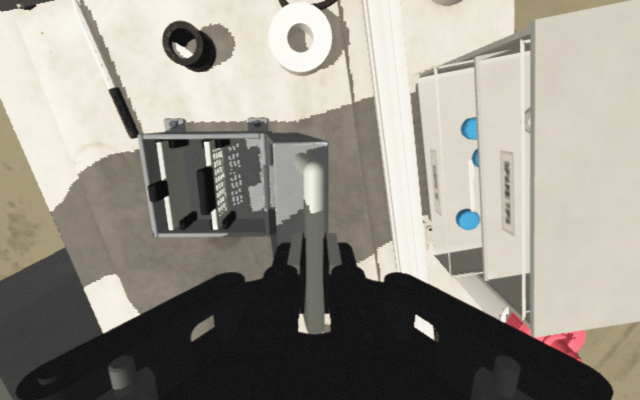

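Call:
play_rows(commands="0.25 0 0 0 0; 0.35 0 0 0 0; 0.35 0 0 0 0; 0.35 0 0 5 0; 0.35 0 0 25 0; 0.35 0 0 50 0; 0.35 0 0 75 0; 0.35 0 0 80 0; 0.35 0 0 80 0")

```text
time: 6.2
ee_pos: [0.6691, 0.2767, 0.2734]
tcp_rot: [179.8, -0.1, 79.4]
wrist_force: [-0.2, -0.3, -0.5]
opening: 0.0298
```

Call:
play_rows(commands="0.35 -20 4 0 0; 0.35 -50 9 0 0; 0.35 -85 15 0 0; 0.35 -98 18 -10 0; 0.35 -98 18 -30 0; 0.35 -98 18 -60 0; 0.35 -98 18 -80 0; 0.35 -98 18 -90 0; 0.35 -98 18 -90 0; 0.35 -98 18 -90 0")

```text
time: 7.03
ee_pos: [0.5703, 0.2944, 0.1806]
tcp_rot: [-180.0, 0.0, 79.4]
wrist_force: [-0.1, -0.1, 0.1]
opening: 0.0299
```

```bash
python3 - <<'E'
from h import *
o=snap('wrist','w6');print(o['ee_pos'],o['tcp_rot'],o['wrist_force'],o['opening'])
print(proj('wrist',[[.5719,.295,.075]],o))
zoom('raw_w6','w6z',(180,80,420,280),3)
snap('side','s6',(200,180,400,340),4)
E
```

```text
[0.57032768 0.29435637 0.18057111] [-1.79954786e+02  3.88083371e-02  7.93541893e+01] [-0.13850827 -0.10944493  0.14114009] 0.02990789322955535
[[315.30582394 195.14633693]]
```

View pics/w6z.png

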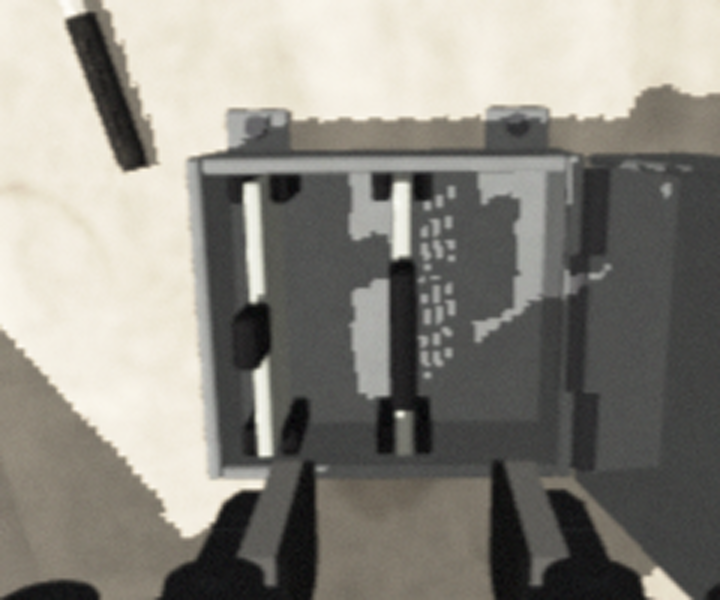

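View pics/s6.png

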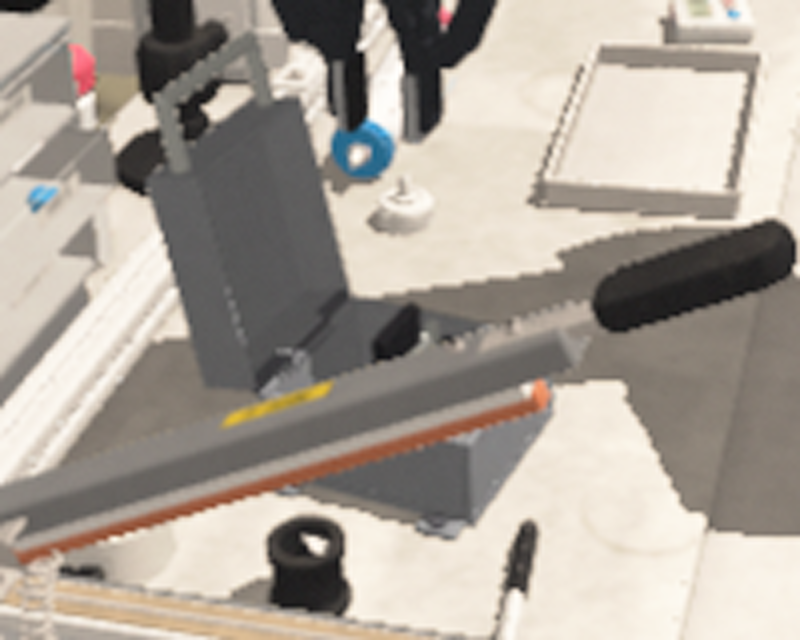

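```bash
python3 - <<'E'
from h import *
o=ld('w6')
c=lambda x,y:(x/3+180,y/3+80)
b=back('wrist',[c(402,262),c(402,408),c(402,335)],.075,o);print(b)
p=back('wrist',[c(401,180),c(404,450)],.051,o);print(p,np.degrees(np.arctan2(*(p[0]-p[1])[:2])),np.linalg.norm(p[0]-p[1]))
b=back('wrist',[c(252,180),c(266,455)],.051,o);print(b,np.degrees(np.arctan2(*(b[0]-b[1])[:2])),(b.mean(0)-p.mean(0)))
E
```

```text
[[0.57524772 0.31895747 0.075     ]
 [0.56730376 0.27659363 0.075     ]
 [0.57136377 0.298245   0.075     ]]
[[0.57879512 0.33951149 0.051     ]
 [0.56379711 0.25437067 0.051     ]] 9.990462987974462 0.08645171343885262
[[0.53486725 0.34774857 0.051     ]
 [0.51926725 0.26094964 0.051     ]] 10.188748012904794 [-0.04422887  0.00740803  0.        ]
```

Call:
play_rows(commands="0.35 1 2.5 -20 0.5; 0.35 1 2.5 -50 0.5; 0.35 1 2.5 -80 0.5; 0.35 1 2.5 -105 0.5; 0.35 1 2.5 -120 0.5; 0.35 1 2.5 -128 0.5; 0.35 1 2.5 -132 0.5; 0.35 1 2.5 -132 0.5")

```text
time: 7.8
ee_pos: [0.572, 0.2973, 0.0494]
tcp_rot: [180.0, -0.0, 79.9]
wrist_force: [0.4, -0.6, 0.3]
opening: 0.03
```

```bash
python3 - <<'E'
from h import *
o=snap('wrist','w7');print(o['ee_pos'],o['tcp_rot'],o['wrist_force'],o['opening'])
E
```

```text
[0.57204337 0.29727601 0.04938682] [ 1.79964201e+02 -2.54406340e-02  7.98561990e+01] [ 0.39391886 -0.57393197  0.34868184] 0.02996305418164318
```

View pics/w7.png

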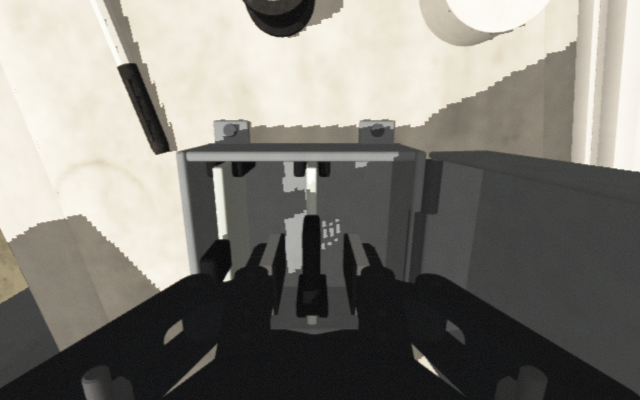

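Call:
play_rows(commands="0.15 0 0 -1 0; 0.0 0 0 -1 0; 0.0 0 0 -1 0; 0.0 0 0 -1 0; 0.0 0 0 -1 0; 0 0 0 -1 0", force=50)

```text
time: 8.35
ee_pos: [0.572, 0.2975, 0.0493]
tcp_rot: [179.9, -0.1, 79.9]
wrist_force: [-1.6, -0.9, 6.1]
opening: 0.007
```

```bash
python3 - <<'E'
from h import *
o=snap('wrist','w8');print(o['ee_pos'],o['tcp_rot'],o['wrist_force'],o['torque'],o['opening'])
E
```

```text
[0.57197317 0.29750732 0.04926976] [ 1.79928878e+02 -7.90315935e-02  7.98682906e+01] [-1.56369741 -0.94110203  6.12067088] [ 0.09557273  0.50225885 -0.00730243] 0.0069844624727661035
```

View pics/w8.png

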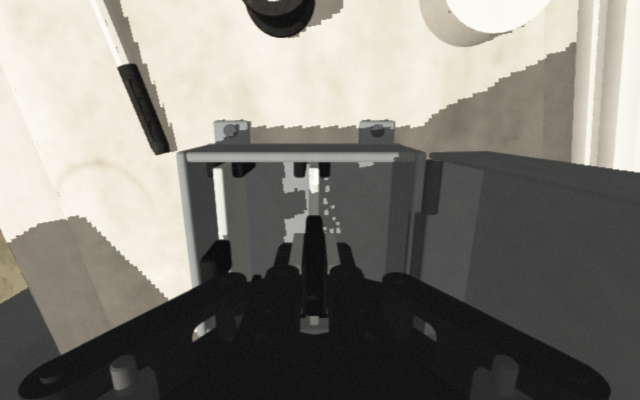

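Both fingers hold the tab (col 314), and the opening is 7 mm. I'm drawing it up slowly.

Call:
play_rows(commands="0 0 0 4 0; 0 0 0 10 0; 0 0 0 17 0; 0 0 0 24 0; 0 0 0 31 0; 0 0 0 38 0; 0 0 0 46 0; 0 0 0 54 0; 0 0 0 62 0; 0 0 0 70 0")

```text
time: 9.23
ee_pos: [0.5716, 0.2971, 0.1187]
tcp_rot: [180.0, -0.0, 79.9]
wrist_force: [0.2, 0.2, -0.8]
opening: 0.0068
```

```bash
python3 - <<'E'
from h import *
o=snap('wrist','w9');print(o['ee_pos'],o['tcp_rot'],o['wrist_force'],o['torque'],o['opening'])
snap('side','s9',(200,160,400,320),4)
E
```

```text
[0.57162664 0.29713265 0.11872279] [ 1.79990042e+02 -6.85567601e-03  7.98635006e+01] [ 0.20519967  0.24745377 -0.79606015] [ 0.03262605 -0.0309156   0.05442651] 0.006848225328761773
```

View pics/w9.png

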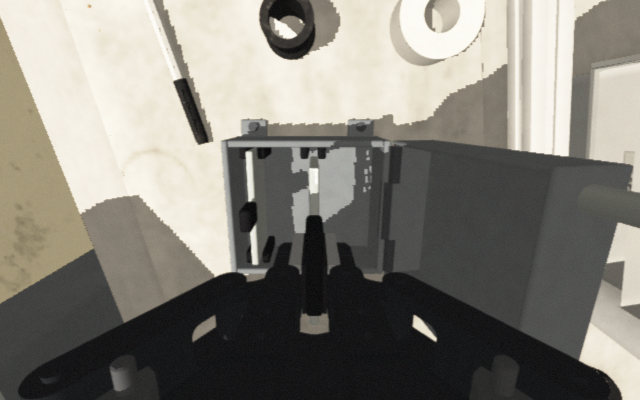

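View pics/s9.png

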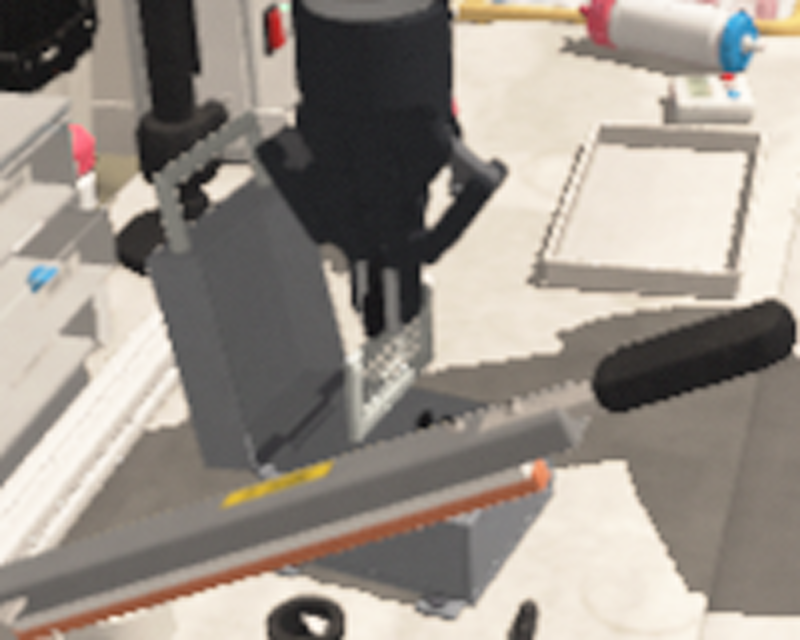

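Call:
play_rows(commands="0 0 0 10 0; 0 0 0 25 0; 0 0 0 38 0; 0 -5 -8 44 0; 0 -12 -22 45 0.5; 0 -20 -40 45 1; 0 -27 -62 45 2; 0 -34 -86 45 3; 0 -40 -112 45 4; 0 -46 -138 45 5")

```text
time: 10.17
ee_pos: [0.5245, 0.1577, 0.1625]
tcp_rot: [-180.0, 0.0, 84.9]
wrist_force: [0.4, -1.1, -0.5]
opening: 0.0072
```

Call:
play_rows(commands="0 -5 -28 0 1; 0 -9 -56 0 2; 0 -13 -84 0 3; 0 -17 -112 0 4; 0 -20 -140 0 5; 0 -23 -168 0 6; 0 -25 -192 0 6.6; 0 -27 -214 -4 7; 0 -28 -232 -10 7.3; 0 -28 -245 -15 7.3")

```text
time: 11.0
ee_pos: [0.4965, -0.0877, 0.1474]
tcp_rot: [-180.0, 0.0, 92.1]
wrist_force: [0.1, 0.7, -0.8]
opening: 0.0074
```

Call:
play_rows(commands="0 0 -3 -5 0; 0 0 -5 -10 0; 0 0 -5 -12 0; 0 0 -5 -12 0; 0 0 -5 -12 0")

```text
time: 11.42
ee_pos: [0.4976, -0.0902, 0.1358]
tcp_rot: [-180.0, -0.0, 92.2]
wrist_force: [0.7, -0.0, -0.5]
opening: 0.0071
```

```bash
python3 - <<'E'
from h import *
o=snap('wrist','w10');print(o['ee_pos'],o['tcp_rot'],o['wrist_force'],o['torque'],o['opening'])
snap('side','s10',(240,100,440,260),4)
snap('top','t10',(130,130,450,290),2.5)
E
```

```text
[ 0.49755084 -0.09021294  0.1358116 ] [-1.79993544e+02 -6.18423604e-03  9.22140914e+01] [ 0.71918334 -0.0047608  -0.51485368] [ 0.0109001   0.05339515 -0.02986958] 0.0071401401746111395
```

View pics/w10.png

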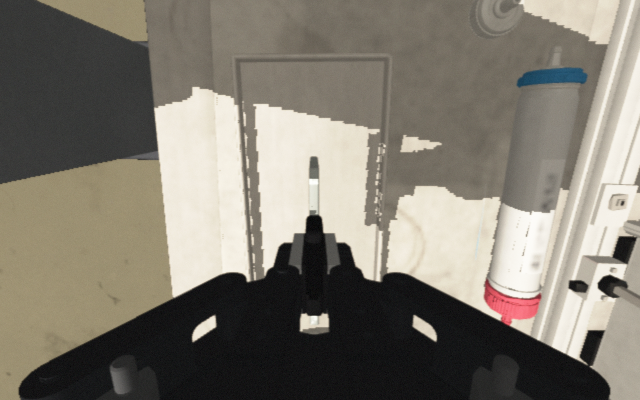

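View pics/s10.png

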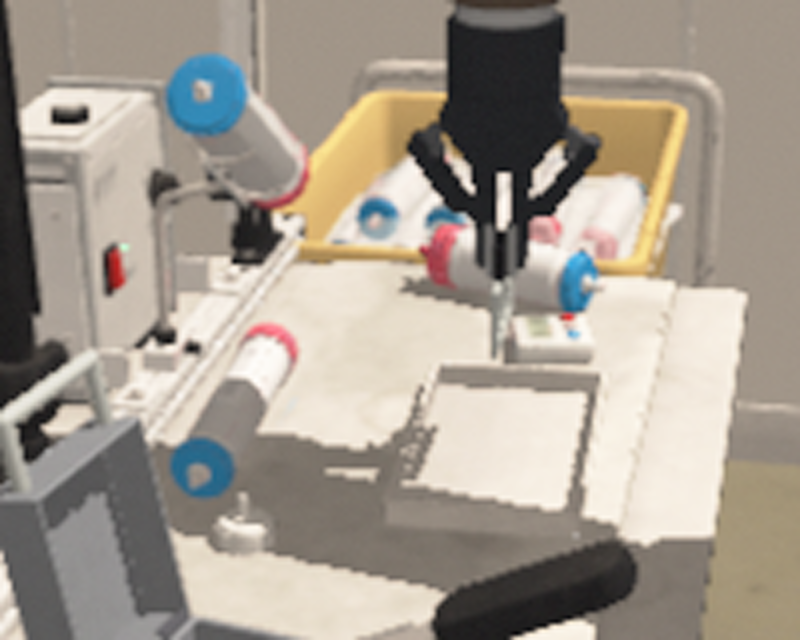

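View pics/t10.png

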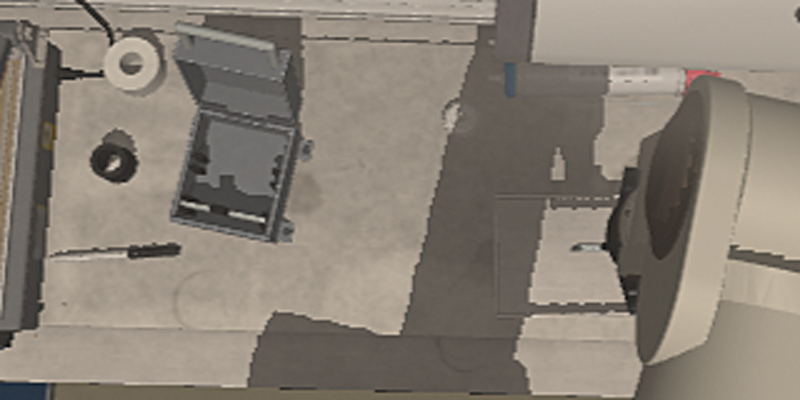

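```bash
python3 - <<'E'
from h import *
zoom('raw_w10','w10a',(220,40,410,290),2.4*1)
zoom('raw_w10','w10b',(290,145,340,225),7)
E
```

```text
(no output)
```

View pics/w10a.png

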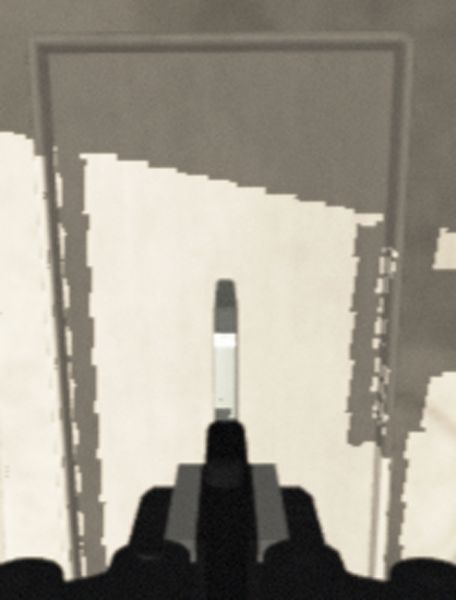

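View pics/w10b.png

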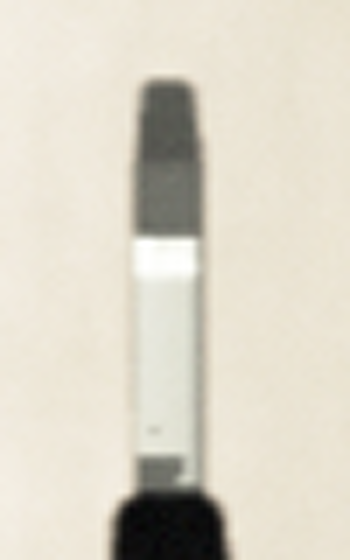

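```bash
python3 - <<'E'
from h import *
o=ld('w10');c=lambda x,y:(x/2.4+220,y/2.4+40)
b=back('wrist',[c(34,42),c(67,570),c(411,42),c(387,570)],.02,o);print(b.round(4))
for i,j in((0,1),(2,3)):
    d=b[i]-b[j];print(np.degrees(np.arctan2(-d[0],d[1])))
d=b[0]-b[2];print(np.degrees(np.arctan2(d[1],d[0])),np.linalg.norm(d))
mid=(b[0]+b[2])/2;print('centre from far edge',mid-.115*np.array([-np.sin(.038),np.cos(.038),0]))
g=lambda x,y:(x/7+290,y/7+145)
z=.1358-.048+.051
p=back('wrist',[g(168,235),g(168,450)],z,o);print(p,z)
print('pred tab/edge px',proj('wrist',[[.4976-.038*.044,-.0902+.044,z-.046],[.4976-.038*.044,-.0902+.044,z]],o))
E
```

```text
[[ 0.4298  0.0189  0.02  ]
 [ 0.437  -0.1769  0.02  ]
 [ 0.555   0.0238  0.02  ]
 [ 0.5663 -0.1719  0.02  ]]
2.1051838906646703
3.3063649651312175
-177.75739841008914 0.12527586738708588
centre from far edge [ 0.49673447 -0.09354622  0.02      ]
[[ 0.49625061 -0.05283898  0.1388    ]
 [ 0.4968521  -0.06822188  0.1388    ]] 0.1388
pred tab/edge px [[313.87245222 153.39948884]
 [313.86685622 164.76575423]]
```

Call:
play_rows(commands="0 0 -1 0 0.3; 0 0 -1 0 0.3; 0 0 -1 0 0.3; 0 0 -1 0 0.3; 0 0 -1 0 0.3; 0 0 -1 0 0.3")

```text
time: 12.07
ee_pos: [0.4976, -0.0919, 0.1358]
tcp_rot: [-180.0, 0.0, 92.5]
wrist_force: [-0.1, 0.2, 0.1]
opening: 0.0071
```

```bash
python3 - <<'E'
from h import *
o=snap('wrist','w11');print(o['time'],o['ee_pos'],o['tcp_rot'],abs(o['qd']).max(),o['opening'])
a=cv2.imread('pics/raw_w10.png').astype(int);b=cv2.imread('pics/raw_w11.png').astype(int)
print(abs(a-b)[:, :].mean())
job_done()
E
```

```text
12.0667 [ 0.49759818 -0.0919282   0.13579319] [-1.79999139e+02  1.51983063e-03  9.24558329e+01] 0.08713363373372145 0.007097746665001724
3.23152734375
the job is handed in; nothing more can be done
```

View pics/w11.png

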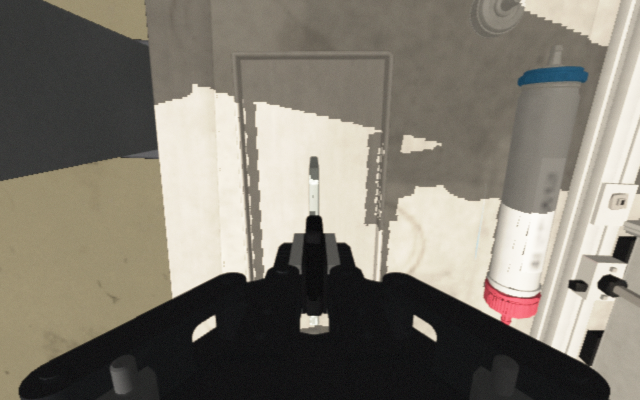

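I lifted the flap by its bar to about 98° and let it go. Then I drew the wide-tab filter plate straight up out of its slot and carried it over the tray. I handed the job in at 12.1 s with the plate held at 50 N.

**Final pose:** The tool stood at (0.498, -0.092). I measured the tray centre at (0.497, -0.091) from the top camera and (0.497, -0.094) from the wrist camera. Plate yaw is about 2.5°. My tray yaw readings were 1.9–2.5° from the top camera and 2.1–3.3° from the wrist camera, which makes that the least certain figure. I estimate the plate's lower edge at about 93 mm, well above the 20 mm tray rim. The arm was still.

**Other things:** The last top and side pictures show the flap still open past upright. The last top picture shows the blank plate in its slot, and the loupe and label roll looked unmoved. The timer and spare cap also looked unmoved, but the arm hid the timer in the last top view, so I saw it only from the side. Wrist forces stayed below about 12 N in every reading I took.

**Oddities:**
- **Gripper opening:** it read about 1–2 mm under the true bar and tab thickness throughout. I put this down to pad give.
- **Lift arc:** halfway up it ran slightly tight, with about 11 N on the wrist, so I eased it outward.

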